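# Set the covered saucepan on the hob's ring and switch it on

### The arm

A 6-joint arm with a two-finger parallel gripper is mounted at the origin on a cart in front of the work surface, level with it; the furniture and walls round the work are solid. World frame = base frame: x ahead of the robot, y to its left, z up, the work surface at z = 0. Lengths are in mm, angles in rad, forces in N, time in s.
With the tool pointing down it reaches from about 350 to 975 mm from the base axis. Payload 7.1 kg.
Tool frame: the origin (TCP) lies at the very end of the fingers, on their centre line; the grasp point (between the pads) lies 19 mm behind it; z points along the fingers, y is the direction in which the jaws open and shut (so a half turn about z gives the same grasp; the last joint's range is limited). The gripper opens to 88 mm and grips with 3 to 60 N. Pads are 20 mm wide; open, the fingers measure 115 mm over their backs; the gripper's body (75 mm by 178 mm) begins 61 mm behind the grasp point.
Start: joints at [-1.237, 0.423, 1.63, -0, 1.089, -0.019], TCP at [215.971, -586.482, 222.675] pointing down, gripper open.
Joint ranges: [-3, 3], [-0.9, 2.11], [0.09, 2.58], [-1.31, 4.45], [0.11, 2.69], [-2.54, 2.54]. Speed limits (rad/s): [2.39, 2.39, 3.01, 3.14, 3.14, 3.14].

### API

Orientations are given as a rotation vector (axis times angle).
In Python, from workcell import readout, imaging, close_job gives the robot as it stands.
- The arm moves only by the tool carry_out, never from a script. Its argument "rows" is a list of rows, each a list of 3 entries, a list of its own where there are three numbers: the shift along the tool's x, y, z in m, then the turn, a rotation vector about the tool's x, y, z in rad, then the closure, from 0 (fully open) to 1 (shut). In form: [[[dx, dy, dz], [wx, wy, wz], hand], ...]. A call has 1 to 12 rows; each row shifts and turns the commanded pose from where the row before left it, along the tool's axes as they then stand; what a row does not reach is not made up. A row lasts 1/12 s, in which the tool goes at most 41.7 mm and 7.16 degrees, less where a joint would pass 70% of its speed; a pose out of reach is approached as far as the arm can. A call with a gripper value outside its range is refused whole. The fingers move at their own pace and stop on an object; the grip force is fixed at half the most. Time passes only in rows, so rows that do not move let the fingers close. It gives the time, the measured TCP pose, the force and the opening at its end, in the units of the state.
- readout.get_obs(): the state, without advancing time (a new reading comes with each control period).
- imaging.get_image(name): name is "scene" or "side" or "wrist"; returns the picture (384x512x3 uint8, red, green, blue); there is no depth.
- imaging.camera_params(name): a dict with "fx", "fy", "cx", "cy" (pixels), "rvec" (rotation vector, rad) and "tvec" (3), from world to camera coordinates, as OpenCV has them; the wrist camera has in their place "T_tool_cam" (4x4, takes a point from camera to tool coordinates, whose origin is the TCP and whose axes are the flange's). Camera axes: x right, y down, z forward; pixel columns grow to the right and rows downward; lengths in mm; the calibration is good to about 2 mm. A picture is of the moment at which its call begins: read the wrist's pose just before it. camera_params takes no time and is no camera call.
- close_job(): hands the job in, once; it reports no verdict.
The state is a dict: "t": time; "qpos": joint angles; "qvel": joint speeds; "joint_torque": joint torques, N m; "ee_pos": TCP position; "orientation": TCP orientation; "ft_force": force on the tool from outside, world axes, zero at the start; "moment": the same for the moment, N m; "width": finger opening in mm.
Only numpy, scipy, OpenCV 4.12 (cv2) and the standard library are available. Lean on these libraries where they do the work, as an engineer would, in place of code of your own. Each camera call takes 0.05 s, during which the arm holds its last target.

### The job

The covered saucepan was put down off the ring of the portable induction hob, with its handle lying over the controls. Without picking it up, push its handle round towards the back until it is well clear of the control field, and slide the pan until its base stands wholly inside the white ring; then press the round power key fully down, let it spring back, and leave the pan where it is. Leave everything else standing where it is.

Things in the scene. Friction and masses are not known exactly. Their poses are not given: they have to be found in the camera images.
- hob: portable induction hob with a flat dark glass top, fixed, 280 mm deep (x), 410 mm wide (y), 50 mm high. Origin at the centre of its underside; x points to its back (roughly away from the robot), y to its left, z up. Cooking zone on its left; on its right the control field, a printed outline (x from -75 to 65 mm, y from -190 to -108 mm) with the power key in it
- zone_center (a point): centre of the cooking zone, on the glass surface, 75 mm to the left (+y) of the hob's centre, axes as the hob's. A white printed ring, 178 mm inside and 184 mm outside diameter, is drawn round it and a faint cross marks it; both are flat print. Wall cupboards hang over the back of the worktop, from 0.49 m above it and from about x = 0.55 m on: keep the wrist clear of them
- pan: covered steel saucepan, loose, about 0.6 to 0.95 kg, slides easily on the glass. Origin at the centre of the underside of its base; its x axis points along the handle, z up. Straight-sided, 144 mm in diameter (base as well), rim 66 mm above the base; the domed lid does not come off and carries a black knob, 32 mm across, on the pan's axis, that reaches from 81 to 104 mm above the base. The pan may be pushed at its side, handle or lid knob
- handle_end (a point): outer end of the saucepan's handle, 232 mm from the pan's axis and 52 mm above the pan's base. The handle is a straight wooden bar, 21 mm wide and 18 mm high (43 to 61 mm above the pan's base), from 102 to 232 mm from the pan's axis, on a thinner steel neck; below it the space down to the glass is open
- power_key_top (a point): centre of the top of the round grey power key, 24 mm across, which stands 9 mm proud of the glass in the control field, 150 mm to the right (-y) and 35 mm to the front (-x) of the hob's centre; its axes are the hob's
- power_key (a joint): how far the power key is pressed down, 0 to 0.005 m; it springs back when let go, takes about 1.5 N to start and 5 N to go fully down
- pepper_mill: turned wooden pepper mill, 58 mm across, 160 mm high, standing to the right of the hob. A bystander; origin at the centre of its underside
- salt_mill: glass salt mill with a grey cap, 44 mm across, 90 mm high, standing to the right of the hob. A bystander; origin at the centre of its underside
- spice_jar: glass spice jar with a black cap, 41 mm across, 105 mm high, standing to the right of the hob. A bystander; origin at the centre of its underside
- green_mug: mug, green above and white below, 82 x 112 mm with its handle, 94 mm high, standing to the left of the hob. A bystander; origin at the centre of its underside
- tin: red food tin, 75 mm across, 58 mm high, standing to the left of the hob. A bystander; origin at the centre of its underside
- teaspoon: steel teaspoon, 130 mm long, 26 mm wide, 11 mm high, lying on the worktop to the left of the hob. A bystander; origin at the centre of its underside

How it is judged (in metres and radians):
On the way, in this order (a step that is already met when the one before it is completed fails the run):
1. the pan stands at rest with its base inside the ring and its handle swung to the back, clear of the control field (horizontal distance between pan and zone_center below 0.017 m and x of handle_end in the frame of hob above 0.09 m and z of pan in the frame of zone_center between -0.004 and 0.004 m and linear speed of pan below 0.01 m/s and angular speed of pan below 0.05 rad/s), for 0.2 s.
2. the power key is pressed fully down with the pan in place (value of joint power_key above 0.004 m and horizontal distance between pan and zone_center below 0.017 m and x of handle_end in the frame of hob above 0.09 m), for 0.05 s.
At the end, for the whole second after the job is handed in: The pan stands flat and at rest on the glass, its axis within 17 mm of the ring's centre; the end of its handle is more than 90 mm behind the hob's centre (hob +x); the power key has been pressed more than 4 mm with the pan in place and has sprung back (below 1 mm) (all of step 1 and angle between pan's own z axis and vertical below 0.03 rad and value of joint power_key below 0.001 m); the robot touches nothing.
It fails at once if the pan is lifted off the glass (more than 8 mm) (z of pan in the frame of zone_center above 0.008 m).
It fails at once if the pan is tipped (more than 0.15 rad) (angle between pan's own z axis and vertical above 0.15 rad).
It fails at once if the power key is pressed before the pan is in place (value of joint power_key above 0.004 m and not (horizontal distance between pan and zone_center below 0.017 m and x of handle_end in the frame of hob above 0.09 m)).
It fails at once if a bystander is moved (more than 15 mm) (distance of any of pepper_mill, salt_mill, spice_jar, green_mug, tin, teaspoon from where it was at the start of the episode above 0.015 m).
It also fails if it takes over 61 s, if anything falls off the work surface, if the arm or the gripper's body presses on something with over 40 N, if the wrist force passes 120 N, or if a joint passes its speed limit or range.

## Working session

There is one attempt and no reset: what is moved stays moved. The work goes in short steps, Python scripts to look and compute and a tool call to move; the robot and the scene stay as the last step left them, time stands still between calls to the robot, and variables do not carry over. Pictures are saved under pics/ and viewed, and the job is handed in when it is done.

Besides the shell and the picture viewer there is one more tool, called after "Emit:" by a JSON object that holds its "fn" and its "kwargs", one argument or row to a line. carry_out: Moves the arm, as the interface text tells. Its arguments: {"type":"object","properties":{"rows":{"type":"array","items":{"type":"array"}}},"required":["rows"]}

```bash
mkdir -p pics; ls; python3 - <<'E'
from workcell import readout, imaging
import cv2
print(readout.get_obs())
for n in ("scene","side"):
    cv2.imwrite(f"pics/{n}0.png",imaging.get_image(n)[:,:,::-1]); print(imaging.camera_params(n))
print(imaging.camera_params("wrist"))
E
```

```text
pics
{'t': 0.0, 'qpos': array([-1.23697826e+00,  4.23851097e-01,  1.63068053e+00,  1.13572658e-06,
        1.08859456e+00, -1.89846676e-02]), 'qvel': array([-0.0027427 ,  0.00109694,  0.00110349, -0.00025165, -0.00173595,
       -0.00098256]), 'joint_torque': array([-3.21333922e-03, -5.44629192e+01, -2.73668039e+01,  6.42452622e-02,
        2.27581593e-02, -1.30816325e-04]), 'ee_pos': array([ 215.80794504, -585.96999201,  221.89901368]), 'orientation': array([-3.09134901e+00, -5.51044948e-01,  3.75890026e-04]), 'ft_force': array([ 0.07214023, -0.02246856,  0.28905617]), 'moment': array([-0.00730111, -0.01303675,  0.03085729]), 'width': 87.60296744196437}
{'fx': 366.49716598977426, 'fy': 366.49716598977426, 'cx': 260.4535952367819, 'cy': 192.1530303461522, 'rvec': array([ 2.13622027e+00, -1.09925071e-02,  8.98249543e-04]), 'tvec': array([-475.1306684 ,   81.14647328, 1582.58967691])}
{'fx': 455.3704044423933, 'fy': 455.3704044423933, 'cx': 259.0052892144626, 'cy': 192.13793334445083, 'rvec': array([ 1.00191448, -2.39632234,  1.13392556]), 'tvec': array([ 308.64074158,  309.38123315, 1310.79469962])}
{'fx': 336.4846097527439, 'fy': 336.4846097527439, 'cx': 251.85653745938825, 'cy': 191.5426115754599, 'T_tool_cam': array([[-3.75493357e-04, -9.68453824e-01, -2.49192797e-01,
         6.75434531e+01],
       [ 9.99999815e-01, -2.44613508e-04, -5.56181408e-04,
         2.65985027e-01],
       [ 4.77680087e-04, -2.49192960e-01,  9.68453737e-01,
        -1.63055633e+02],
       [ 0.00000000e+00,  0.00000000e+00,  0.00000000e+00,
         1.00000000e+00]])}
```

View pics/scene0.png

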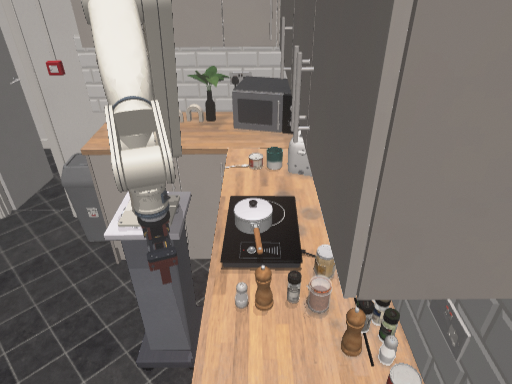

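View pics/side0.png

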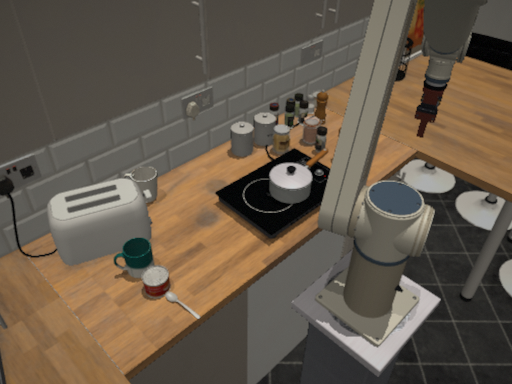

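The scene view has the robot on the left, the hob at about (262,230), the pan at about (253,213) and its handle pointing down to about (259,252), with the mills below the hob. I'll zoom in.

```bash
cat > h.py <<'E'
import numpy as np, cv2
from workcell import readout, imaging
def cam(n):
    p=imaging.camera_params(n);K=np.array([[p['fx'],0,p['cx']],[0,p['fy'],p['cy']],[0,0,1]])
    if 'rvec' in p:
        R=cv2.Rodrigues(p['rvec'])[0]; return K,R,p['tvec']
    o=readout.get_obs(); Rt=cv2.Rodrigues(o['orientation'])[0]; T=p['T_tool_cam']
    Rwc=Rt@T[:3,:3]; c=o['ee_pos']+Rt@T[:3,3]; return K,Rwc.T,-Rwc.T@c
def ray(C,uv,z):
    K,R,t=C; uv=np.atleast_2d(np.array(uv,float)); d=np.c_[uv,np.ones(len(uv))]@np.linalg.inv(K).T@R; c=-R.T@t
    return c+d*((z-c[2])/d[:,2])[:,None]
def proj(C,P):
    K,R,t=C; q=(np.atleast_2d(P)@R.T+t)@K.T; return q[:,:2]/q[:,2:]
E
python3 - <<'E'
import cv2
a=cv2.imread('pics/scene0.png'); cv2.imwrite('pics/sc_z.png',cv2.resize(a[185:315,210:340],None,fx=4.6,fy=4.6,interpolation=cv2.INTER_CUBIC))
a=cv2.imread('pics/side0.png'); cv2.imwrite('pics/si_z.png',cv2.resize(a[110:250,205:355],None,fx=4,fy=4,interpolation=cv2.INTER_CUBIC))
E
```

```text
(no output)
```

View pics/sc_z.png

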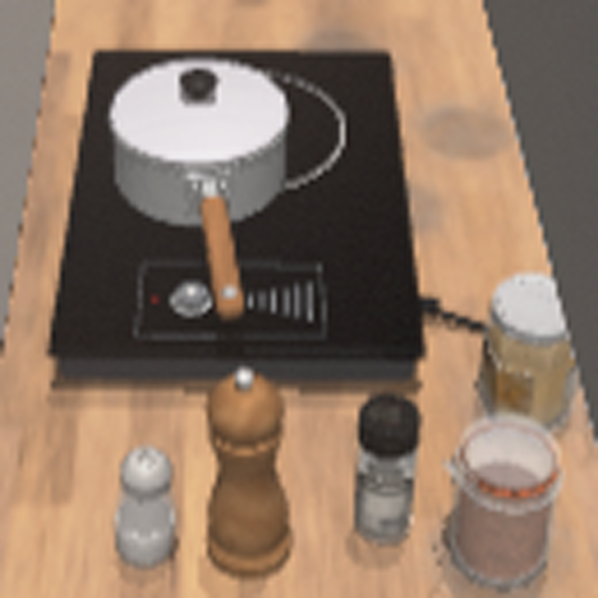

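View pics/si_z.png

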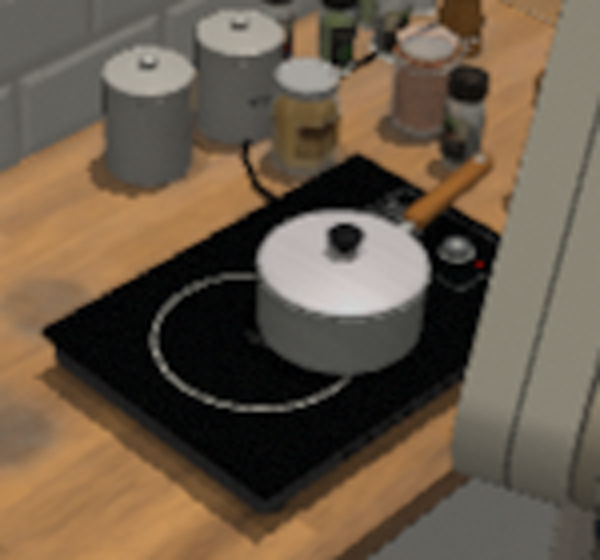

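```bash
python3 - <<'E'
from h import *
S=cam("scene");D=cam("side")
f=lambda l:np.array(l,float)/4.6+[210,185]; g=lambda l:np.array(l,float)/4+[205,110]
np.set_printoptions(precision=1,suppress=True)
c=ray(S,f([[95,52],[390,55],[422,358],[52,355]]),50);print("corners FL BL BR FR",c)
c2=ray(D,g([[42,330],[262,503],[360,155]]),50);print("side BL FL BR",c2)
# fit
loc=np.array([[-140,205],[140,205],[140,-205],[-140,-205]])
L=np.r_[loc,loc[[1,0,2]]];W=np.r_[c,c2][:,:2]
a=L-L.mean(0);b=W-W.mean(0);th=np.arctan2((a[:,0]*b[:,1]-a[:,1]*b[:,0]).sum(),(a*b).sum())
R=np.array([[np.cos(th),-np.sin(th)],[np.sin(th),np.cos(th)]]);t=W.mean(0)-R@L.mean(0)
print("hob",t,th,"resid",W-(L@R.T+t))
zc=t+R@[0,75];key=t+R@[-35,-150];print("zone",zc,"key",key)
print("key seen",ray(S,f([[190,298]]),59),ray(D,g([[458,248]]),59))
print("ring side cross",ray(D,g([[255,338]]),50))
print("knob top",ray(S,f([[199,76]]),154),ray(D,g([[346,232]]),154))
print("handle end",ray(S,f([[232,303]]),111),ray(D,g([[482,163]]),108))
for n,p in dict(salt=(147,550),pepper=(248,553),jar=(385,528),yellow=(525,408)).items(): print(n,ray(S,f([p]),0))
E
```

```text
corners FL BL BR FR [[ 346.6   34.2   50. ]
 [ 623.6   25.2   50. ]
 [ 611.5 -381.2   50. ]
 [ 339.7 -374.7   50. ]]
side BL FL BR [[ 616.2   34.7   50. ]
 [ 336.8   49.3   50. ]
 [ 603.1 -369.7   50. ]]
hob [ 476.1 -169.1] -0.024044501121450852 resid [[ 5.6 -5. ]
 [ 2.6 -7.3]
 [ 0.4 -3.8]
 [ 8.5 -4. ]
 [-4.8  2.2]
 [-4.3 10.1]
 [-8.   7.7]]
zone [477.9 -94.1] key [ 437.5 -318.2]
key seen [[ 440.7 -323.4   59. ]] [[ 432.6 -311.4   59. ]]
ring side cross [[480.1 -91.7  50. ]]
knob top [[ 447.6 -162.7  154. ]] [[ 439.9 -155.3  154. ]]
handle end [[ 472.3 -388.3  111. ]] [[ 462.7 -375.7  108. ]]
salt [[ 412.8 -513.4   -0. ]]
pepper [[ 481.7 -516.8    0. ]]
jar [[ 576.9 -496.1    0. ]]
yellow [[ 691.4 -382.7    0. ]]
```

```bash
cat >> h.py <<'E'
def plan(target,yaw=None):
    """tool-frame shift to world target (mm) and turn about tool z so tool x points at world yaw"""
    o=readout.get_obs();R=cv2.Rodrigues(o['orientation'])[0]
    y0=np.arctan2(R[1,0],R[0,0]); d=R.T@(np.array(target,float)-o['ee_pos'])/1000
    print("t %.2f"%o['t'],"pos",o['ee_pos'].round(1),"yaw %.3f"%y0,"tilt",R[:,2].round(3),"F",o['ft_force'].round(1),"w %.1f"%o['width'])
    print("shift tool m",d.round(4),"turn z", None if yaw is None else round(-((yaw-y0+np.pi)%(2*np.pi)-np.pi),3))
E
python3 -c "
from h import *
R=cv2.Rodrigues(readout.get_obs()['orientation'])[0];print(R.round(3))
plan([370,-230,330],0)"
```

```text
[[ 0.938  0.346 -0.   ]
 [ 0.346 -0.938  0.001]
 [ 0.    -0.001 -1.   ]]
t 0.10 pos [ 215.8 -586.   222. ] yaw 0.353 tilt [-0.     0.001 -1.   ] F [ 0.5 -0.7 -0.6] w 87.8
shift tool m [ 0.2677 -0.281  -0.1076] turn z 0.353
```

Emit:
{"fn": "carry_out", "kwargs": {
  "rows": [
    [[0.027,-0.0243,-0.008],[0,0,0],1],
    [[0.027,-0.0243,-0.008],[0,0,0],1],
    [[0.027,-0.0243,-0.008],[0,0,0],1],
    [[0.027,-0.0243,-0.008],[0,0,0],1],
    [[0.027,-0.0243,-0.008],[0,0,0],1],
    [[0.027,-0.0243,-0.008],[0,0,0],1],
    [[0.027,-0.0243,-0.008],[0,0,0],1],
    [[0.027,-0.0243,-0.008],[0,0,0],1],
    [[0.027,-0.0243,-0.008],[0,0,0],1],
    [[0.027,-0.0243,-0.008],[0,0,0],1],
    [[0.027,-0.0243,-0.008],[0,0,0],1],
    [[0.027,-0.0243,-0.008],[0,0,0],1]
  ]
}}

```text
t: 1.1
ee_pos: [419.5, -199.1, 319.0]
orientation: [-3.093, -0.551, 0.0]
ft_force: [0.5, 0.2, -0.3]
width: 11.4
```

Emit:
{"fn": "carry_out", "kwargs": {
  "rows": [
    [[0,0,0],[0,0,0.118],1],
    [[0,0,0],[0,0,0.118],1],
    [[0,0,0],[0,0,0.117],1],
    [[0,0,0],[0,0,0],1],
    [[0,0,0],[0,0,0],1]
  ]
}}

```text
t: 1.52
ee_pos: [419.1, -200.7, 318.4]
orientation: [-3.141, -0.005, 0.001]
ft_force: [0.3, -0.8, -0.5]
width: 0.4
```

```bash
python3 -c "
from h import *
plan([420,-200,320],0)
np.save('w1.npy',np.array(cam('wrist'),dtype=object),allow_pickle=True)
a=imaging.get_image('wrist')[:,:,::-1];cv2.imwrite('pics/w1.png',a);cv2.imwrite('pics/w1b.png',cv2.resize(a,(800,600)))"
```

```text
t 1.52 pos [ 419.1 -200.7  318.4] yaw 0.003 tilt [-0.001  0.    -1.   ] F [ 0.3 -0.8 -0.5] w 0.4
shift tool m [ 0.0009 -0.0007 -0.0016] turn z 0.003Traceback (most recent call last):
  File "<string>", line 4, in <module>
    np.save('w1.npy',np.array(cam('wrist'),dtype=object),allow_pickle=True)
                     ~~~~~~~~^^^^^^^^^^^^^^^^^^^^^^^^^^^
ValueError: could not broadcast input array from shape (3,3) into shape (3,)
```

```bash
cat >> h.py <<'E'
import pickle
def snap(name):
    C=cam('wrist'); a=imaging.get_image('wrist')[:,:,::-1]; cv2.imwrite(f'pics/{name}.png',a); cv2.imwrite(f'pics/{name}b.png',cv2.resize(a,(768,576)))
    pickle.dump(C,open(name+'.pkl','wb'))
E
python3 -c "
from h import *
snap('w1')"
```

```text
(no output)
```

View pics/w1b.png

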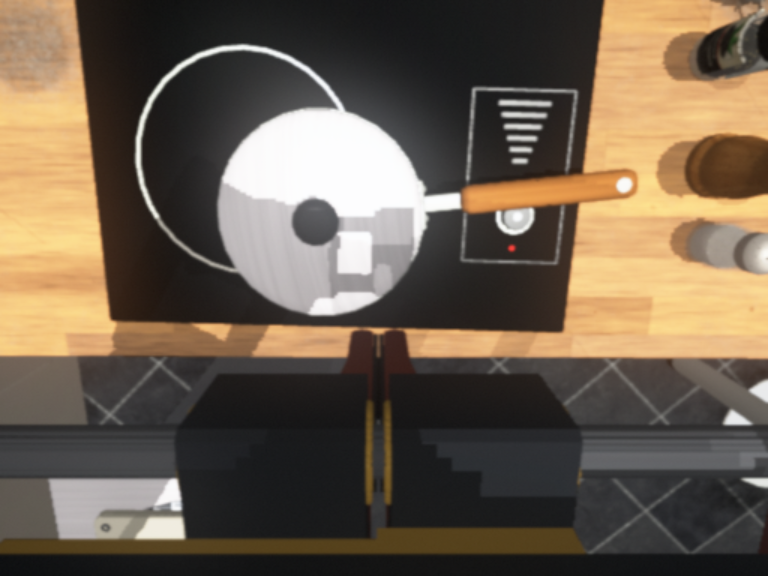

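The wrist view shows the hob, ring, knob (316,221), handle end (634,183) and key (515,218) at 1.5x scale. Next I'll fit the ring and work out the poses.

```bash
cat > meas.py <<'E'
from h import *
import sys
np.set_printoptions(precision=1,suppress=True)
def ringfit(name,guess=(478,-93)):
    C=pickle.load(open(name+'.pkl','rb'));g=cv2.imread(f'pics/{name}.png').astype(int).min(2)
    v,u=np.where(g>70); P=ray(C,np.c_[u,v],50)[:,:2]
    c=np.array(guess,float)
    for tol in (12,6,4,4):
        m=abs(np.hypot(*(P-c).T)-90.5)<tol
        q=P[m]; 
        m2=np.ones(len(q),bool)
        from scipy.optimize import least_squares
        c=least_squares(lambda c:np.hypot(*(q-c).T)-90.5,c,loss='soft_l1').x
    a=np.degrees(np.arctan2(*(q-c).T[::-1])); print('ring',c,len(q),'angles hist',np.histogram(a,12,(-180,180))[0]); return C,c
E
python3 - <<'E'
from meas import *
C,z=ringfit('w1')
s=lambda l:(np.array(l,float)+.5)/1.5-.5
co=ray(C,s([[110,320],[563,331]]),50)[:,:2];print('front corners',co,np.hypot(*(co[1]-co[0])))
e=co[0]-co[1];print('yaw from edge',np.arctan2(-e[0],e[1]))
key=ray(C,s([[515,218]]),59)[0,:2];print('key',key)
d=key-z; th=np.arctan2(d[1],d[0])-np.arctan2(-225,-35);print('key dist (227.7)',np.hypot(*d),'yaw',th)
k=ray(C,s([[316,220]]),152)[0,:2];h=ray(C,s([[634,183]]),105)[0,:2];print('knob',k,'hend',h,np.hypot(*(h-k)),np.arctan2(*(h-k)[::-1]))
E
```

```text
ring [479.8 -92.1] 2472 angles hist [215 224 240 263 251 211 203 195 198 178 136 158]
front corners [[ 344.7   39.6]
 [ 335.5 -368.1]] 407.7616304355352
yaw from edge -0.02245180366743844
key [ 438.1 -315.1]
key dist (227.7) 226.88194222696836 yaw -0.030511267677556964
knob [ 447.1 -160.3] hend [ 469.2 -387.8] 228.54933162524992 -1.4741036834354242
```

Emit:
{"fn": "carry_out", "kwargs": {
  "rows": [
    [[0.002,0.031,0.024],[0,0,0],1],
    [[0.002,0.031,0.024],[0,0,0],1],
    [[0.002,0.031,0.024],[0,0,0],1],
    [[0.002,0.031,0.024],[0,0,0],1],
    [[0.001,0.031,0.022],[0,0,0],1],
    [[0,0,0.03],[0,0,0],1],
    [[0,0,0.03],[0,0,0],1],
    [[0,0,0.03],[0,0,0],1],
    [[0,0,0.02],[0,0,0],1],
    [[0,0,0.01],[0,0,0],1],
    [[0,0,0],[0,0,0],1]
  ]
}}

```text
t: 2.48
ee_pos: [426.8, -355.1, 78.4]
orientation: [-3.139, -0.002, 0.005]
ft_force: [-0.0, 0.0, 0.4]
width: 0.6
```

```bash
python3 -c "
from h import *
plan([446,-355,82],0)
cv2.imwrite('pics/s2.png',cv2.resize(imaging.get_image('scene')[185:315,210:340,::-1],None,fx=4,fy=4))"
```

```text
t 2.48 pos [ 426.8 -355.1   78.4] yaw 0.001 tilt [-0.003  0.003 -1.   ] F [-0.   0.   0.4] w 0.6
shift tool m [ 0.0192 -0.0001 -0.0037] turn z 0.001
```

View pics/s2.png

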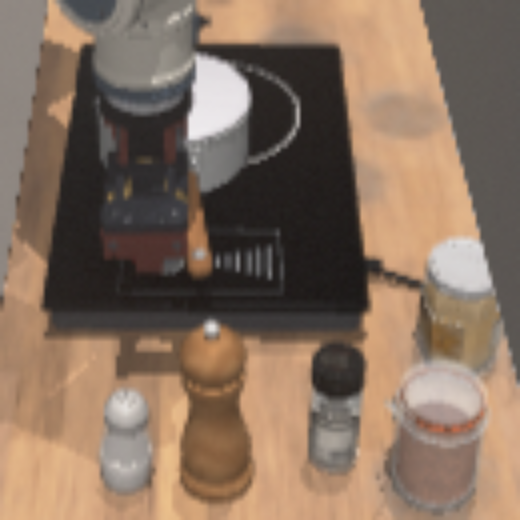

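The finger is beside the handle on its front side, at about (190,230). Now the push along an arc.

Emit:
{"fn": "carry_out", "kwargs": {
  "rows": [
    [[0.01,0,-0.003],[0,0,0],1],
    [[0.009,0,0],[0,0,0],1],
    [[0.009,-0.001,0],[0,0,0],1],
    [[0.009,-0.001,0],[0,0,0],1],
    [[0.009,-0.001,0],[0,0,0],1],
    [[0.009,-0.001,0],[0,0,0],1],
    [[0.009,-0.0025,0],[0,0,0],1],
    [[0.009,-0.0025,0],[0,0,0],1],
    [[0.009,-0.0025,0],[0,0,0],1],
    [[0.009,-0.0025,0],[0,0,0],1],
    [[0.0085,-0.0035,0],[0,0,0],1],
    [[0.0085,-0.0035,0],[0,0,0],1]
  ]
}}

```text
t: 3.53
ee_pos: [537.0, -334.5, 83.5]
orientation: [-3.141, 0.0, 0.0]
ft_force: [-1.7, -1.0, -0.1]
width: 0.3
```

Emit:
{"fn": "carry_out", "kwargs": {
  "rows": [
    [[0.008,-0.004,0],[0,0,0],1],
    [[0.008,-0.004,0],[0,0,0],1],
    [[0.0075,-0.0045,0],[0,0,0],1],
    [[0.0075,-0.005,0],[0,0,0],1],
    [[0.0075,-0.0055,0],[0,0,0],1],
    [[0.005,-0.004,0],[0,0,0],1],
    [[0.003,-0.002,0],[0,0,0],1],
    [[0,0,0],[0,0,0],1],
    [[0,0,0],[0,0,0],1]
  ]
}}

```text
t: 4.28
ee_pos: [583.0, -305.8, 83.7]
orientation: [3.141, 0.0, 0.001]
ft_force: [-0.4, 0.4, -0.2]
width: 0.5
```

```bash
python3 -c "
from h import *
plan([420,-240,320],0)
cv2.imwrite('pics/s3.png',cv2.resize(imaging.get_image('scene')[185:315,210:340,::-1],None,fx=4,fy=4))"
```

```text
t 4.28 pos [ 583.  -305.8   83.7] yaw 0.000 tilt [ 0. -0. -1.] F [-0.4  0.4 -0.2] w 0.5
shift tool m [-0.1629 -0.0658 -0.2363] turn z 0.0
```

View pics/s3.png

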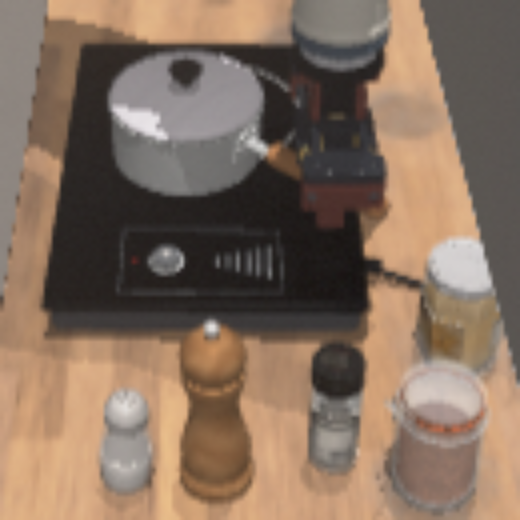

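The handle now points back to the right and is clear of the controls. I'll back off and look again.

Emit:
{"fn": "carry_out", "kwargs": {
  "rows": [
    [[-0.015,0.01,0],[0,0,0],1],
    [[-0.025,0.01,-0.01],[0,0,0],1],
    [[-0.015,-0.01,-0.035],[0,0,0],1],
    [[-0.015,-0.01,-0.035],[0,0,0],1],
    [[-0.015,-0.012,-0.035],[0,0,0],0.5],
    [[-0.015,-0.012,-0.035],[0,0,0],0.5],
    [[-0.015,-0.012,-0.035],[0,0,0],0.5],
    [[-0.015,-0.012,-0.035],[0,0,0],0.5],
    [[-0.02,-0.017,-0.016],[0,0,0],0.5],
    [[-0.013,0,0],[0,0,0],0.5],
    [[0,0,0],[0,0,0],0.5],
    [[0,0,0],[0,0,0],0.5]
  ]
}}

```text
t: 5.33
ee_pos: [418.8, -241.4, 318.9]
orientation: [-3.142, 0.002, 0.001]
ft_force: [0.8, -0.5, -0.9]
width: 43.5
```

```bash
python3 -c "
from meas import *
plan([420,-240,320],0)
snap('w2'); ringfit('w2')"
```

```text
t 5.33 pos [ 418.8 -241.4  318.9] yaw -0.001 tilt [-0.  0. -1.] F [ 0.8 -0.5 -0.9] w 43.5
shift tool m [ 0. -0. -0.] turn z -0.001
ring [479.9 -92. ] 2472 angles hist [215 224 237 260 264 210 190 189 188 178 155 162]
```

View pics/w2b.png

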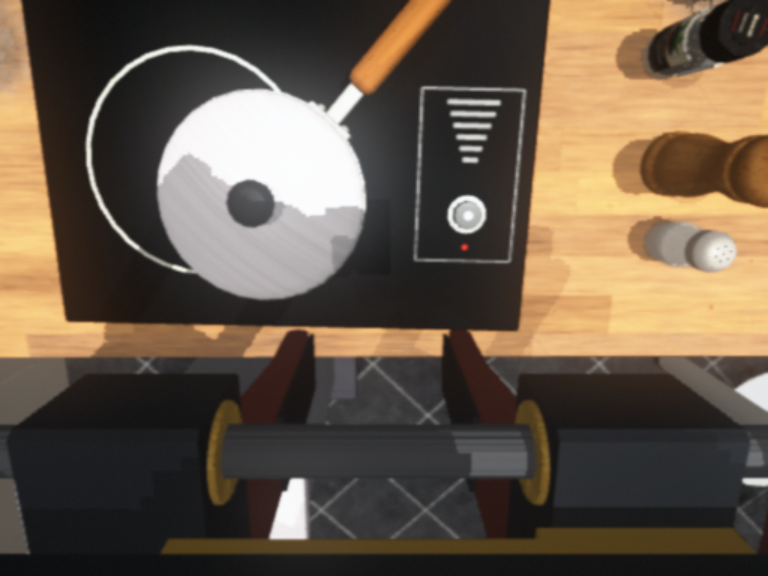

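The handle points up and right, with its line from (345,105) to (440,0). The knob is at (251,203), the key at (467,214), and the ring is partly visible. I'll refit using only the visible arc.

```bash
cat >> meas.py <<'E'
from scipy.optimize import least_squares
def ring2(name,amin,amax,guess=(479.5,-92.5)):
    C=pickle.load(open(name+'.pkl','rb'));g=cv2.imread(f'pics/{name}.png').astype(int).min(2)
    v,u=np.where(g>90); P=ray(C,np.c_[u,v],50)[:,:2]; c=np.array(guess,float)
    a=np.degrees(np.arctan2(*(P-c).T[::-1])); P=P[(a>amin)&(a<amax)]
    for tol in (12,6,5):
        q=P[abs(np.hypot(*(P-c).T)-90.5)<tol]; s=least_squares(lambda c:np.hypot(*(q-c).T)-90.5,c,loss='soft_l1'); c=s.x
    free=least_squares(lambda p:np.hypot(*(q-p[:2]).T)-p[2],[*c,90]).x
    print('ring',c,len(q),'rms',np.sqrt(((np.hypot(*(q-c).T)-90.5)**2).mean()),'free',free)
    return C,c
def knob(name,uv,r=22):
    C=pickle.load(open(name+'.pkl','rb'));g=cv2.imread(f'pics/{name}.png').max(2)
    m=np.zeros_like(g);cv2.circle(m,(int(uv[0]),int(uv[1])),r,255,-1)
    b=((g<80)&(m>0)).astype(np.uint8);n,l,st,ce=cv2.connectedComponentsWithStats(b)
    i=1+np.argmax(st[1:,4]);x,y,w,h,ar=st[i]; p=[x+w/2-.5,y+h/2-.5]; print('knob px',p,w,h,ar)
    k=ray(C,p,150)[0,:2];k2=ray(C,p,145)[0,:2];print('knob',k,k2,'width mm',w*(-(0))or np.ptp(ray(C,[[x,y],[x+w,y]],150)[:,1]));return k
E
python3 - <<'E'
from meas import *
ring2('w1',20,170);C,z=ring2('w2',30,170)
knob('w1',(210,147));k=knob('w2',(167,135))
s=lambda l:(np.array(l,float)+.5)/1.5-.5
print('key',ray(C,s([[467,214]]),59))
e=ray(C,s([[385,45],[399,57],[351,78],[377,94]]),111);print(e);
p=ray(C,s([[364,85],[432,0]]),105)[:,:2];d=p[1]-p[0];print('handle ang',np.arctan2(d[1],d[0]))
E
```

```text
ring [479.9 -91.9] 747 rms 1.4219553036321142 free [480.  -91.6  90.3]
ring [479.9 -91.8] 704 rms 1.4420238552025828 free [479.9 -91.6  90.3]
knob px [np.float64(208.0), np.float64(156.5)] 23 12 90
knob [ 437.  -157.3] [ 436.3 -156.7] width mm 22.6941641041214
knob px [np.float64(165.5), np.float64(140.0)] 26 21 239
knob [ 453.2 -157. ] [ 452.7 -155.7] width mm 25.294765603396314
key [[ 440.7 -315.8   59. ]]
[[ 560.  -246.5  111. ]
 [ 552.5 -256.1  111. ]
 [ 539.2 -223.3  111. ]
 [ 528.9 -241.1  111. ]]
handle ang -0.7130583752704786
```

```bash
python3 - <<'E'
from meas import *
C=pickle.load(open('w2.pkl','rb'));s=lambda l:(np.array(l,float)+.5)/1.5-.5
print(ray(C,s([[250.5,203.5],[227,203],[275,203],[250,180],[250,227]]),148))
print('rim',ray(C,s([[157,185],[367,190],[262,89],[262,300]]),116))
E
```

```text
[[ 457.4 -158.1  148. ]
 [ 457.7 -142.7  148. ]
 [ 457.7 -174.2  148. ]
 [ 472.5 -158.8  148. ]
 [ 442.  -156.8  148. ]]
rim [[ 467.8  -84.4  116. ]
 [ 464.  -233.8  116. ]
 [ 531.7 -162.9  116. ]
 [ 382.6 -154.1  116. ]]
```

Emit:
{"fn": "carry_out", "kwargs": {
  "rows": [
    [[0.01,-0.021,0.02],[0,0,0],0.5],
    [[0.01,-0.021,0.03],[0,0,0],0.5],
    [[0.01,-0.021,0.03],[0,0,0],0.5],
    [[0.0087,-0.0204,0.03],[0,0,0],0.5],
    [[0,0,0],[0,0,0.111],0.5],
    [[0,0,0],[0,0,0.111],0.5],
    [[0,0,0],[0,0,0.111],0.5],
    [[0,0,0],[0,0,0],0.5],
    [[0,0,0],[0,0,0],0.5]
  ]
}}

```text
t: 6.13
ee_pos: [458.4, -157.7, 208.2]
orientation: [-3.098, 0.516, 0.004]
ft_force: [1.1, -0.5, 0.5]
width: 43.8
```

```bash
python3 -c "
from meas import *
plan([457.5,-158.5,137],-0.333)
snap('w3')"
```

```text
t 6.13 pos [ 458.4 -157.7  208.2] yaw -0.330 tilt [-0.  0. -1.] F [ 1.1 -0.5  0.5] w 43.8
shift tool m [-0.   0.   0.1] turn z 0.003
```

View pics/w3b.png

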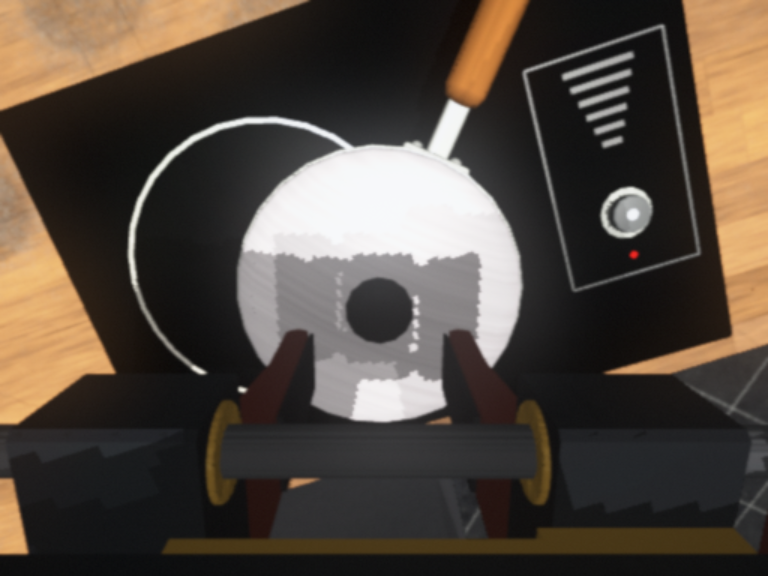

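The knob at (379,310) lies centred between the fingertips. Next I'll lower onto it without gripping, then slide slowly.

Emit:
{"fn": "carry_out", "kwargs": {
  "rows": [
    [[0,0,0.025],[0,0,0],0.5],
    [[0,0,0.025],[0,0,0],0.5],
    [[0,0,0.015],[0,0,0],0.5],
    [[0,0,0.006],[0,0,0],0.56],
    [[0,0,0],[0,0,0],0.56],
    [[0,0,0],[0,0,0],0.56]
  ]
}}

```text
t: 6.68
ee_pos: [458.8, -157.7, 138.8]
orientation: [-3.098, 0.52, 0.0]
ft_force: [-0.4, -0.4, -0.0]
width: 38.6
```

```bash
python3 -c "
from meas import *
C=pickle.load(open('w3.pkl','rb'));print(ray(C,[[379.5/1.5-.5,310.5/1.5-.5]],150))
np.set_printoptions(precision=4,suppress=True)
plan([480,-92,137],-0.333)"
```

```text
[[ 458.2 -158.3  150. ]]
t 6.68 pos [ 458.8 -157.7  138.8] yaw -0.332 tilt [-0.  0. -1.] F [-0.4 -0.4 -0. ] w 38.6
shift tool m [-0.0014 -0.0691  0.0018] turn z 0.001
```

Emit:
{"fn": "carry_out", "kwargs": {
  "rows": [
    [[0,-0.002,0],[0,0,0],0.56],
    [[0,-0.003,0],[0,0,0],0.56],
    [[0,-0.005,0],[0,0,0],0.56],
    [[0,-0.005,0],[0,0,0],0.56],
    [[0,-0.006,0],[0,0,0],0.56],
    [[0,-0.006,0],[0,0,0],0.56],
    [[0,-0.006,0],[0,0,0],0.56],
    [[0,-0.006,0],[0,0,0],0.56],
    [[0,-0.006,0],[0,0,0],0.56]
  ]
}}

```text
t: 7.43
ee_pos: [473.8, -115.0, 139.5]
orientation: [3.097, -0.52, 0.002]
ft_force: [-1.3, -6.4, 2.2]
width: 38.7
```

```bash
python3 -c "
from meas import *
plan([480,-92,137],-0.333)
snap('w4')"
```

```text
t 7.43 pos [ 473.8 -115.   139.5] yaw -0.332 tilt [ 0. -0. -1.] F [-1.3 -6.4  2.2] w 38.7
shift tool m [-0. -0.  0.] turn z 0.001
```

View pics/w4b.png

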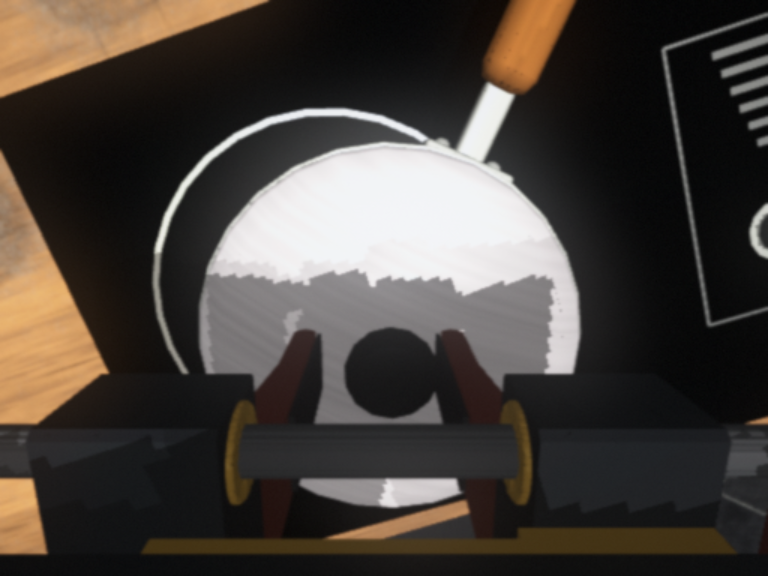

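The pan follows, with the knob at (391,372) resting against the right finger, about 27 mm to go.

Emit:
{"fn": "carry_out", "kwargs": {
  "rows": [
    [[0,-0.003,0],[0,0,0],0.56],
    [[0,-0.005,0],[0,0,0],0.56],
    [[0,-0.006,0],[0,0,0],0.56],
    [[0,-0.005,0],[0,0,0],0.56],
    [[0,-0.004,0],[0,0,0],0.56],
    [[0,-0.003,0],[0,0,0],0.56],
    [[0,-0.001,0],[0,0,0],0.56],
    [[0,0,0],[0,0,0],0.56],
    [[0,0.001,0],[0,0,0],0.5],
    [[0,0.002,0],[0,0,0],0.5],
    [[0,0,0],[0,0,0],0.5]
  ]
}}

```text
t: 8.4
ee_pos: [480.9, -92.2, 138.6]
orientation: [-3.098, 0.521, 0.0]
ft_force: [-0.7, -0.7, 0.7]
width: 44.0
```

Emit:
{"fn": "carry_out", "kwargs": {
  "rows": [
    [[0,0,-0.01],[0,0,0],0.5],
    [[0,0,-0.02],[0,0,0],0.5],
    [[0,0,-0.03],[0,0,0],0.5],
    [[-0.01,0.02,-0.03],[0,0,0],1],
    [[-0.01,0.02,-0.03],[0,0,0],1],
    [[-0.01,0.02,-0.03],[0,0,0],1],
    [[-0.01,0.02,-0.03],[0,0,0],1],
    [[0,0,0],[0,0,-0.111],1],
    [[0,0,0],[0,0,-0.111],1],
    [[0,0,0],[0,0,-0.111],1],
    [[0,0,0],[0,0,0],1],
    [[0,0,0],[0,0,0],1]
  ]
}}

```text
t: 9.4
ee_pos: [417.0, -154.7, 319.2]
orientation: [-3.142, 0.006, -0.001]
ft_force: [0.0, 0.1, 0.2]
width: 0.5
```

```bash
python3 -c "
from meas import *
plan([438.5,-315.5,120],0)
snap('w5')"
```

```text
t 9.40 pos [ 417.  -154.7  319.2] yaw -0.004 tilt [ 0.  0. -1.] F [0.  0.1 0.2] w 0.5
shift tool m [0.  0.2 0.2] turn z -0.004
```

View pics/w5b.png

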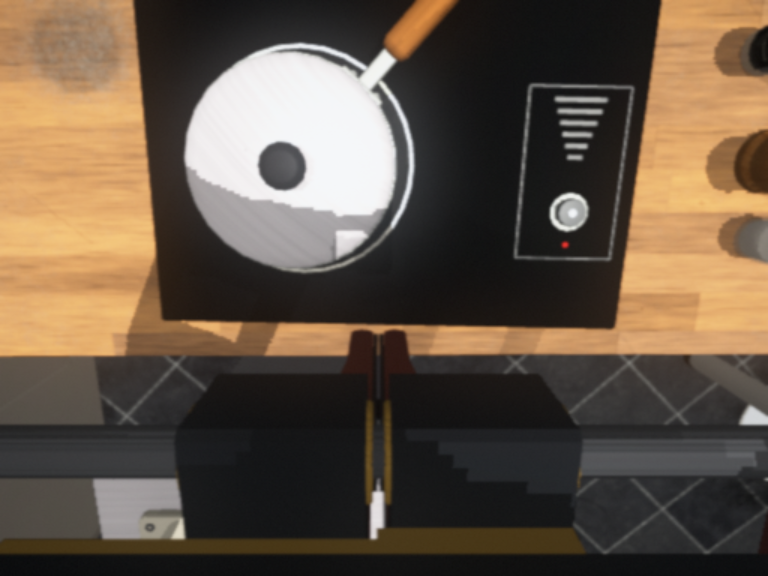

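```bash
python3 - <<'E'
from meas import *
C=pickle.load(open('w5.pkl','rb'));s=lambda l:(np.array(l,float)+.5)/1.5-.5
print('knob',ray(C,s([[282,166]]),149))
print('rim',ray(C,s([[184,160],[397,150],[290,50],[290,271]]),116))
print('key',ray(C,s([[569,212],[570,211]]),59), ray(C,s([[568,211]]),52))
p=ray(C,s([[372,77],[395,49],[435,0]]),102)[:,:2];d=p[2]-p[0];print(p,'ang',np.arctan2(d[1],d[0]))
E
```

```text
knob [[479.7 -93.4 149. ]]
rim [[ 483.6  -18.6  116. ]
 [ 489.8 -168.4  116. ]
 [ 554.6  -96.5  116. ]
 [ 403.4  -89.4  116. ]]
key [[ 440.2 -314.1   59. ]
 [ 441.  -314.9   59. ]] [[ 440.3 -315.9   52. ]]
[[ 539.6 -151.1]
 [ 557.6 -167.2]
 [ 588.2 -194.2]] ang -0.7257930336509871
```

The pan is about 2 mm off the ring centre. The handle end lies about 175 mm behind the hob centre, and the key is at about (439.7,-315.5). Time to press the key.

Emit:
{"fn": "carry_out", "kwargs": {
  "rows": [
    [[0.0045,0.032,0.01],[0,0,0],1],
    [[0.0045,0.032,0.02],[0,0,0],1],
    [[0.0045,0.032,0.024],[0,0,0],1],
    [[0.0045,0.032,0.024],[0,0,0],1],
    [[0.0045,0.032,0.024],[0,0,0],1],
    [[0,0,0.036],[0,0,0],1],
    [[0,0,0.036],[0,0,0],1],
    [[0,0,0.036],[0,0,0],1],
    [[0,0,0.026],[0,0,0],1],
    [[0,0,0.013],[0,0,0],1],
    [[0,0,0],[0,0,0],1],
    [[0,0,0],[0,0,0],1]
  ]
}}

```text
t: 10.45
ee_pos: [439.3, -314.5, 69.1]
orientation: [-3.14, 0.003, 0.002]
ft_force: [0.6, -0.6, 0.9]
width: 0.7
```

```bash
python3 -c "
from h import *
plan([439.7,-315.5,54],0)"
```

```text
t 10.45 pos [ 439.3 -314.5   69.1] yaw -0.002 tilt [-0.002  0.001 -1.   ] F [ 0.6 -0.6  0.9] w 0.7
shift tool m [0.0004 0.001  0.0151] turn z -0.002
```

Emit:
{"fn": "carry_out", "kwargs": {
  "rows": [
    [[0,0.001,0.004],[0,0,0],1],
    [[0,0,0.003],[0,0,0],1],
    [[0,0,0.003],[0,0,0],1],
    [[0,0,0.002],[0,0,0],1],
    [[0,0,0],[0,0,0],1]
  ]
}}

```text
t: 10.87
ee_pos: [440.1, -316.2, 58.1]
orientation: [3.141, -0.001, 0.002]
ft_force: [0.9, -0.9, 2.2]
width: 0.4
```

Emit:
{"fn": "carry_out", "kwargs": {
  "rows": [
    [[0,0,0.0015],[0,0,0],1],
    [[0,0,0.001],[0,0,0],1],
    [[0,0,0],[0,0,0],1]
  ]
}}

```text
t: 11.12
ee_pos: [440.1, -316.2, 55.5]
orientation: [3.141, -0.0, 0.002]
ft_force: [0.9, -0.0, 4.2]
width: 0.5
```

Emit:
{"fn": "carry_out", "kwargs": {
  "rows": [
    [[0,0,0.001],[0,0,0],1],
    [[0,0,0.001],[0,0,0],1],
    [[0,0,0],[0,0,0],1]
  ]
}}

```text
t: 11.37
ee_pos: [440.1, -316.2, 54.2]
orientation: [3.141, -0.0, 0.002]
ft_force: [-1.0, 0.7, 12.5]
width: 0.7
```

A force of 12.5 N, with the descent stopped at z = 54.2, means the key is on its stop. I'll hold briefly, then retract.

Emit:
{"fn": "carry_out", "kwargs": {
  "rows": [
    [[0,0,0.0005],[0,0,0],1],
    [[0,0,0],[0,0,0],1],
    [[0,0,-0.01],[0,0,0],1],
    [[0,0,-0.03],[0,0,0],1],
    [[0,0,-0.04],[0,0,0],1],
    [[0,0,-0.04],[0,0,0],1],
    [[0,0,-0.04],[0,0,0],1],
    [[-0.005,-0.03,-0.03],[0,0,0],1],
    [[-0.005,-0.03,-0.03],[0,0,0],1],
    [[-0.005,-0.03,-0.03],[0,0,0],1],
    [[0,0,0],[0,0,0],1],
    [[0,0,0],[0,0,0],1]
  ]
}}

```text
t: 12.37
ee_pos: [425.1, -227.2, 301.9]
orientation: [3.14, 0.003, 0.004]
ft_force: [0.0, -0.5, -0.3]
width: 0.3
```

```bash
python3 -c "
from meas import *
plan([438.5,-315.5,120],0)
snap('w6')
cv2.imwrite('pics/s6.png',imaging.get_image('scene')[:,:,::-1])"
```

```text
t 12.37 pos [ 425.1 -227.2  301.9] yaw 0.002 tilt [ 0. -0. -1.] F [ 0.  -0.5 -0.3] w 0.3
shift tool m [0.  0.1 0.2] turn z 0.002
```

View pics/w6b.png

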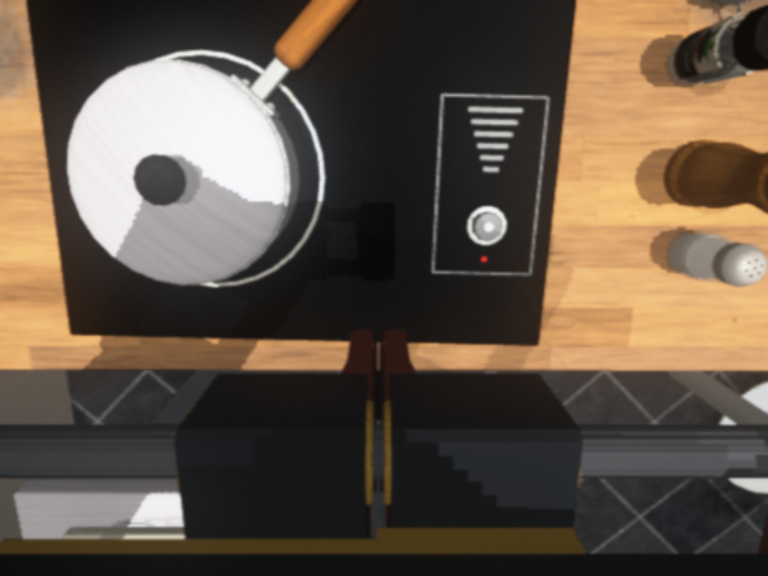

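View pics/s6.png

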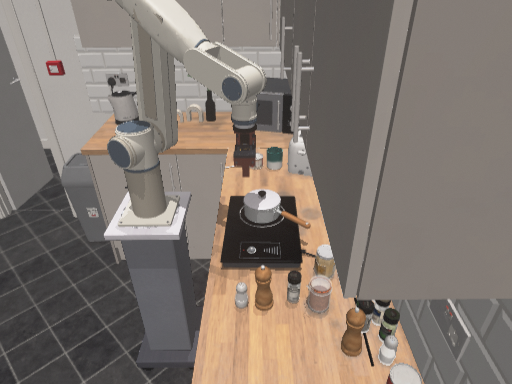

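```bash
python3 -c "
from meas import *
C=pickle.load(open('w6.pkl','rb'));print(ray(C,[[160/1.5-.2,180/1.5-.2]],149))
ring2('w6',-80,-50)
from workcell import close_job
print(close_job())"
```

```text
[[479.7 -93.9 149. ]]
ring [479.7 -92. ] 204 rms 1.6465135603057703 free [481.3 -95.4  86.8]
the job is handed in; nothing more can be done
None
```

The job is done and handed in; no verdict is reported.

**What I did:** I pushed the handle round to the back with closed fingers. Then I slid the pan with the fingers loosely round the lid knob, not gripping it and without lifting. Last, I pressed the power key and withdrew the arm above the hob, touching nothing.

**Last checks:**
- **Pan position:** the knob axis is at (479.7, -93.9) mm and the ring centre at (479.8, -92), so it is about 2 mm off, against 17 mm allowed.
- **Handle:** it points about 42° to the right of straight back. Its end works out at about 175 mm behind the hob's centre; 90 mm was needed. The tip was outside the wrist view, so this comes from the handle's direction and length.
- **Power key:** it went down to its stop, with the tool at z = 54.2 mm and a force of 12.5 N. From the wrist view it appears to have sprung back, but I did not measure its height afterwards.
- **Other objects:** nothing near the hob looks moved in the pictures. I checked this only by eye.

**Disagreements:**
- The first readings from the scene and side cameras differed by up to 17 mm from each other. I used the wrist camera instead, and its repeated ring fits agreed to within 0.5 mm.
- An automatic search for the knob came out 4 to 10 mm off in x because of reflections in the lid. I dropped it and measured the knob's edges instead; the pan's rim gave the same centre.

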